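# Refit the isolating valve's lever and swing it to off, padlock holes in line

### The arm

A 6-joint arm with a two-finger parallel gripper is mounted at the origin on the work surface. World frame = base frame: x ahead of the robot, y to its left, z up, the work surface at z = 0. Lengths are in m, angles in rad, forces in N, time in s.
With the tool pointing down it reaches from about 0.275 to 0.975 m from the base axis. Payload 8.4 kg.
Tool frame: the origin (TCP) lies on the centre line of the jaws, within the pads' length; the fingertips stand 8 mm ahead of it and the grasp point (between the pads) lies 11 mm behind it; z points along the fingers, y is the direction in which the jaws open and shut (so a half turn about z gives the same grasp; the last joint's range is limited). The gripper opens to 92 mm and grips with 3 to 60 N. Pads are 20 mm wide; open, the fingers measure 128 mm over their backs; the gripper's body (75 mm by 189 mm) begins 69 mm behind the grasp point.
Start: joints at [-1.257, 0.353, 1.633, -0, 1.155, -0.002], TCP at [0.194, -0.594, 0.223] pointing down, gripper open.
Joint ranges: [-2.63, 2.63], [-0.92, 2.1], [0.06, 2.66], [-1.3, 4.44], [0, 2.69], [-3.02, 3.02]. Speed limits (rad/s): [2.22, 2.22, 2.79, 3.14, 3.14, 3.14].

### API

Orientations are given as a rotation vector (axis times angle).
In Python, from plant import arm gives the robot as it stands.
- The arm moves only by the tool move_arm, never from a script. Its argument "series" is a list of rows, each a list of 7 numbers: the opening in per cent of the stroke, from 0 (shut) to 100 (fully open), then the shift along the tool's x, y, z in mm, then the turn, a rotation vector about the tool's x, y, z in degrees. In form: [[fingers, x, y, z, wx, wy, wz], ...]. A call has 1 to 10 rows; each row shifts and turns the pose as measured when the row begins, along the tool's axes as they then stand; what a row does not reach is not made up. A row lasts 1/8 s, in which the tool goes at most 62.5 mm and 10.7 degrees, less where a joint would pass 70% of its speed; a pose out of reach is approached as far as the arm can. A call with a gripper value outside its range is refused whole. The fingers move at their own pace and stop on an object; "squeeze" is the grip in N (left out, the last holds). Time passes only in rows, so rows that do not move let the fingers close. It gives the time, the measured TCP pose, the force and the opening at its end, in the units of the state.
- arm.get_obs(): the state, without advancing time (a new reading comes with each control period).
- arm.snapshot(name): name is "side" or "top" or "wrist"; returns the picture (420x560x3 uint8, red, green, blue); there is no depth.
- arm.camera_model(name): a dict with "vfov" (degrees; the focal length in pixels is half the picture's height over the tangent of half this angle, whatever the lens; pixels are square), "cx", "cy" (the principal point, pixels), "extrinsics" (4x4, takes a point from world to camera coordinates). Camera axes: x right, y up, looking along -z (the intrinsics and any distortion apply to the point x, -y, -z); pixel columns grow to the right and rows downward; lengths in m; the calibration is good to about 2 mm. A picture is of the moment at which its call begins: read the wrist's pose just before it. camera_model takes no time and is no camera call; for the wrist camera it gives the pose at the moment of the call.
- arm.close_job(): hands the job in, once; it reports no verdict.
Trained networks look in the newest picture that a camera, given by its name, has taken for a name from the list of things; names that differ only in an ending like _2 or _b are one class to them, and where a whole thing is asked for, a point or a joint stands for the part that bears it (a point fixed in the world has none). Each returns a list of dicts, best first, with "conf" (0 to 1); they miss things now and then, are a little off and sometimes report something else, mostly with a low value. They report only what shows in the picture. A call takes as long as a camera call.
- arm.search_frame(thing, camera): "rect" ([left, top, right, bottom] in pixels, round what is visible of it).
- arm.outline_of(thing, camera): "pixels" (420x560 bool, what is visible of it) and "rect" ([left, top, right, bottom] in pixels, round what is visible of it).
The state is a dict: "clock": time; "q": joint angles; "dq": joint speeds; "effort": joint torques, N m; "ee_pos": TCP position; "tcp_rot": TCP orientation; "force": force on the tool from outside, world axes, zero at the start; "wrist_torque": the same for the moment, N m; "width": finger opening in m.
Only numpy, scipy, OpenCV 4.12 (cv2) and the standard library are available. Lean on these libraries where they do the work, as an engineer would, in place of code of your own. Each camera call takes 0.05 s, during which the arm holds its last target.

### The job

The test rig on the bench has to be isolated for lock-out, but its valve lever has been taken off and is lying on the bench. Slip the lever's slotted hub fully down over the flat-sided valve stem and let go of it; then swing the lever to off, across the pipe, so that its padlock hole lies over the hole in the fixed lock tab and an 8 mm shackle would drop straight through both. Leave the lever seated there, and leave the other things on the bench where they are.

Things in the scene. Friction and masses are not known exactly. Their poses are not given: they have to be found in the camera images.
- lever_grip (a point): Loose valve lever lying flat: dark steel hub, flat bar, black grip at the far end; 217 mm long, 420 g. This point: inside the hub, 13 mm above its underside, at the centre of mass. x: along the lever towards the black grip, y across, z up (same for all lever points). Hub's parallel sides: 44 mm apart, 26 mm high, from x = -42 to +14 mm; hub nose to x = -50. Grip it across y from above.
- lever_slot (a point): Centre of the lever's stem slot at the hub's flat underside, 20 mm behind lever_grip (-x), 13 mm lower. The slot is a rectangular hole right through the 26 mm high hub: 25.8 mm long along the lever (x), 13.8 mm wide across it (y).
- lever_hole (a point): Axis of the lever's padlock hole, at the level of the hub's underside, 75 mm ahead (+x) of lever_slot. Vertical hole 12 mm in diameter in a 34 mm square eye of the bar; the bar's underside is 4 mm and its top 16 mm above the hub's underside.
- lever_end (a point): Middle of the black grip at the lever's free end, 151 mm ahead (+x) of lever_slot, 11 mm above the hub's underside. Grip 78 mm long (x), 25 mm wide (y), 22 mm high. A good place to push the fitted lever sideways: 2 to 3 N turns the valve.
- stem_foot (a point): Foot of the valve's upright flat-sided steel stem, on its axis, on top of the valve's 90 mm round flange, 115 mm above the bench; turns with the stem. The stem rises 20 mm: 24 mm long along this x, 12 mm wide along y, the top 4 mm tapering to 20 by 8. The lever fits either way round (x axes in line, same or opposite), 0.9 mm free each side; seated when the hub's underside rests on the flange.
- stem (a joint): Turn of the stem, rad, positive anticlockwise from above. 0: its long side along the pipe, valve open (starts within 0.35 of this); +1.57 or -1.57: across the pipe, off. Stiff (0.3 N m), stays where left; no stop or click at off, turns on to 2.1 either way. The fitted lever has about 4 degrees of play on the stem either way before the stem follows.
- lock_hole (a point): Axis of the padlock hole in the fixed lock tab, at the flange-top height (115 mm above the bench), 75 mm from the stem's axis. x along the pipe towards the gauge, y from the stem's axis to this hole, z up. Vertical hole 12 mm in diameter in a steel tab 46 mm wide and 6 mm thick, its top 3 mm below the flange's top; the tab ends 100 mm from the stem's axis.
- rig: Fixed test rig; origin on the bench under the stem's axis, axes as lock_hole. Brass valve on a 43 mm steel pipe (axis 62 mm high, along x) on a plate 340 mm (x) by 100 mm (y). Two grey pipe clamps, 99 mm high, 118 mm either side of the stem. A gauge, to 94 mm high, ends at x = 223 mm; the pipe elbow at x = -231. Only the stem rises above the flange (115 mm).
- spanner: Bystander: loose steel open-ended spanner 190 mm long, lying flat, x along it; origin at its middle, underside. Leave alone.
- padlock: Bystander: open brass padlock lying flat, body 42 by 44 mm and 22 mm high, shackle towards its +y to 64 mm; origin under the middle of its body. Leave alone.
- flange: Bystander: black disc 104 mm in diameter with an upright collar, 60 mm high; origin under its centre. Leave alone.
- tray: Bystander: small open red tray of screws, 100 by 130 mm, 50 mm high; origin under its centre. Leave alone.
- pump: Bystander: black pump body standing on its 80 mm flange, 89 mm high, with a side port reaching 52 mm along its +y; origin under its centre. Leave alone.
- spring: Bystander: steel coil spring standing on end, 41 mm in diameter and 48 mm high; origin under its centre. Leave alone.
- disc: Bystander: dark steel disc 110 mm in diameter, 6 mm thick, with a 24 mm hub 12 mm high; origin under its centre. Leave alone.

How it is judged:
By the outcome, as a careful person would: the job done as asked, in the order asked, and still so for the second after the job is handed in, with the robot touching nothing.
It also fails if it takes over 72 s, if anything falls off the work surface, if the arm or the gripper's body presses on something with over 40 N, if the wrist force passes 120 N, or if a joint passes its speed limit or range.

## Working session

There is one attempt and no reset: what is moved stays moved. The work goes in short steps, Python scripts to look and compute and a tool call to move; the robot and the scene stay as the last step left them, time stands still between calls to the robot, and variables do not carry over. Pictures are saved under pics/ and viewed, and the job is handed in when it is done.

Besides the shell and the picture viewer there is one more tool, called after "Emit:" by a JSON object that holds its "fn" and its "kwargs", one argument or row to a line. move_arm: Moves the arm, as the interface text tells. Its arguments: {"type":"object","properties":{"series":{"type":"array","items":{"type":"array","items":{"type":"number"}}},"squeeze":{"type":"number"}},"required":["series"]}

```bash
mkdir -p pics; ls
python3 - <<'E'
from plant import arm
import cv2, numpy as np
for n in ("top","side","wrist"):
    im=arm.snapshot(n); cv2.imwrite(f"pics/{n}0.png",im[:,:,::-1])
    c=arm.camera_model(n); print(n,{k:(np.round(v,4).tolist()) for k,v in c.items()})
o=arm.get_obs(); print({k:np.round(v,4).tolist() for k,v in o.items()})
E
```

```text
pics
top {'vfov': 44.0148, 'cx': 279.029, 'cy': 204.9274, 'extrinsics': [[-0.0239, -0.9996, -0.0181, 0.0151], [0.9968, -0.0252, 0.0761, -0.5555], [-0.0765, -0.0163, 0.9969, -1.5407], [0.0, 0.0, 0.0, 1.0]]}
side {'vfov': 57.4977, 'cx': 277.8626, 'cy': 213.5588, 'extrinsics': [[-0.8267, -0.5623, -0.0199, 0.4285], [0.2947, -0.4629, 0.836, -0.2388], [-0.4793, 0.6852, 0.5484, -1.0086], [0.0, 0.0, 0.0, 1.0]]}
wrist {'vfov': 71.8428, 'cx': 284.0086, 'cy': 211.6751, 'extrinsics': [[0.3116, -0.9502, 0.0002, -0.6253], [0.9228, 0.3026, -0.2384, 0.0264], [0.2264, 0.0745, 0.9712, -0.3883], [0.0, 0.0, 0.0, 1.0]]}
{'clock': 0.15, 'q': [-1.2574, 0.3535, 1.634, 0.0, 1.1552, -0.0024], 'dq': [-0.0001, -0.0034, -0.0021, 0.0006, -0.0022, 0.0008], 'effort': [0.0008, -59.4208, -33.4469, 0.0698, 0.0204, -0.0001], 'ee_pos': [0.194, -0.5937, 0.222], 'tcp_rot': [-3.1015, -0.4938, 0.0002], 'force': [0.5204, 0.9404, 0.2806], 'wrist_torque': [0.0142, 0.0027, -0.0531], 'width': 0.0918}
```

View pics/top0.png

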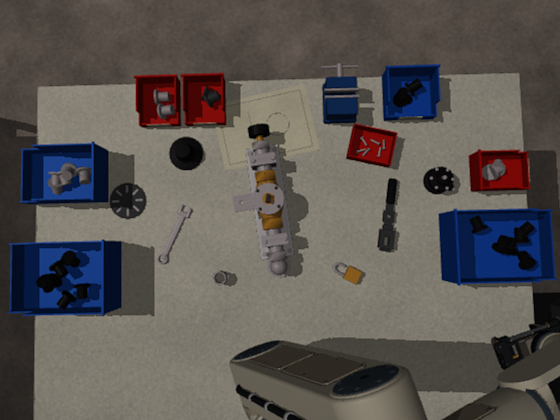

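View pics/side0.png

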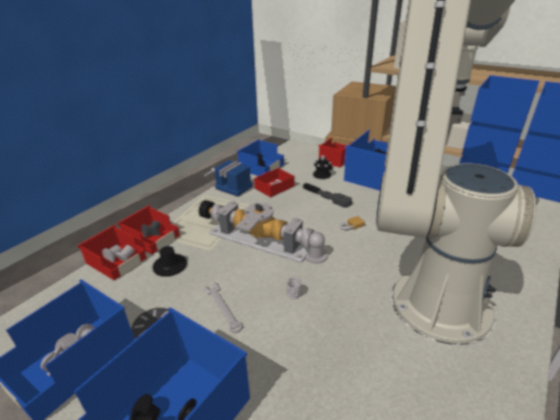

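View pics/wrist0.png

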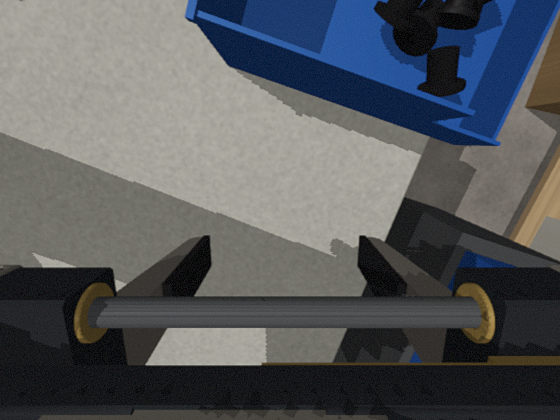

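```bash
cat > h.py <<'E'
from plant import arm
import cv2, numpy as np
from scipy.spatial.transform import Rotation as R
def cam(n): 
    c=arm.camera_model(n); f=210/np.tan(np.radians(c['vfov']/2)); return f,c['cx'],c['cy'],np.array(c['extrinsics'])
def ray(c,u,v):
    f,cx,cy,E=c; d=np.array([(u-cx)/f,-(v-cy)/f,-1]); Rm=E[:3,:3]; return -Rm.T@E[:3,3],Rm.T@d
def onz(c,u,v,z):
    o,d=ray(c,u,v); return o+d*(z-o[2])/d[2]
def proj(c,p):
    f,cx,cy,E=c; q=E[:3,:3]@np.asarray(p,float)+E[:3,3]; return np.array([cx+f*q[0]/-q[2], cy-f*q[1]/-q[2]])
def save(im,n): cv2.imwrite(f"pics/{n}.png",im[:,:,::-1])
def tool(o=None):
    o=o or arm.get_obs(); return np.array(o['ee_pos']),R.from_rotvec(o['tcp_rot'])
def delta(p,Rt):
    """tool-frame shift mm and rotvec deg to the target"""
    p0,R0=tool(); return np.round(R0.inv().apply(np.array(p)-p0)*1000,1), np.round((R0.inv()*Rt).as_rotvec(degrees=True),2)
def down(yaw): # tool z down, tool x at angle yaw(rad) in world
    return R.from_matrix(np.array([[np.cos(yaw),np.sin(yaw),0],[np.sin(yaw),-np.cos(yaw),0],[0,0,-1]]))
E
python3 - <<'E'
from h import *
c=cam("top")
for n in ("lever_grip","stem_foot","lock_hole","rig","lever_end","lever_hole"):
    for r in arm.search_frame(n,"top")[:2]:
        x=r['rect']; print(n,round(r['conf'],2),np.round(x,1),[np.round(onz(c,(x[0]+x[2])/2,(x[1]+x[3])/2,z)[:2],3).tolist() for z in (0.013,0.115)])
r=arm.outline_of("lever_grip","top")[0]; v,u=np.nonzero(r['pixels'])
P=np.array([onz(c,a,b,.013)[:2] for a,b in zip(u,v)]); m=P.mean(0); w,V=np.linalg.eigh(np.cov((P-m).T)); print(m,V[:,1],w)
for u,v in((386,244),(388,236),(391,190),(268,200),(240,203)): print(u,v,np.round(onz(c,u,v,.02),3),np.round(onz(c,u,v,.115),3))
p,Rt=tool(); print(Rt.as_matrix().round(3))
E=c=cam("wrist"); Ew=E[3]; Rc=Ew[:3,:3].T; o=-Rc@Ew[:3,3]
print("cam in tool",Rt.inv().apply(o-p).round(4)); print((Rt.inv().as_matrix()@Rc).round(3))
E
```

```text
lever_grip 0.8 [376.2 177.3 394.8 251.1] [[0.52, -0.318], [0.515, -0.299]]
lever_grip 0.61 [336.7 262.6 360.6 286.7] [[0.342, -0.201], [0.349, -0.19]]
lock_hole 0.93 [233.3 124.1 296.2 274.2] [[0.575, 0.044], [0.566, 0.04]]
rig 0.76 [233.7 122.3 293.6 277.6] [[0.573, 0.048], [0.564, 0.043]]
lever_end 0.9 [377.5 178.3 398.1 250.3] [[0.52, -0.325], [0.514, -0.305]]
lever_hole 0.78 [377.4 177.5 398.6 250.1] [[0.521, -0.325], [0.516, -0.306]]
lever_hole 0.7 [234.5 122.8 293.3 275.2] [[0.575, 0.047], [0.566, 0.042]]
[ 0.50773068 -0.32602272] [-0.98846881  0.15142462] [0.00013264 0.00408658]
386 244 [ 0.431 -0.315  0.02 ] [ 0.431 -0.297  0.115]
388 236 [ 0.455 -0.321  0.02 ] [ 0.453 -0.303  0.115]
391 190 [ 0.592 -0.336  0.02 ] [ 0.583 -0.317  0.115]
268 200 [0.571 0.034 0.02 ] [0.563 0.031 0.115]
240 203 [0.565 0.119 0.02 ] [0.557 0.11  0.115]
[[ 0.951  0.311 -0.   ]
 [ 0.311 -0.951  0.   ]
 [ 0.    -0.    -1.   ]]
cam in tool [ 0.0676  0.0004 -0.1615]
[[ 0.001  0.971  0.238]
 [ 1.    -0.001 -0.002]
 [-0.001  0.238 -0.971]]
```

Run:
```python
from h import *
print(delta((.40,-.305,.222),down(np.radians(-8.7))))
```

```text
(array([ 285.5, -210.8,    0.6]), array([-0.  ,  0.  , 26.79]))
```

Emit:
{"fn": "move_arm", "kwargs": {
  "series": [
    [100, 47, -35, 0, 0, 0, 0],
    [100, 47, -35, 0, 0, 0, 0],
    [100, 47, -35, 0, 0, 0, 0],
    [100, 47, -35, 0, 0, 0, 0],
    [100, 47, -35, 0, 0, 0, 0],
    [100, 47, -35, 0, 0, 0, 0],
    [100, 0, 0, 0, 0, 0, 9],
    [100, 0, 0, 0, 0, 0, 9],
    [100, 0, 0, 0, 0, 0, 8.8],
    [100, 0, 0, 0, 0, 0, 0]
  ]
}}

```text
clock: 1.75
ee_pos: [0.4043, -0.2984, 0.2236]
tcp_rot: [3.128, -0.257, 0.007]
force: [-0.1, 0.5, 0.2]
width: 0.092
```

Run:
```python
from h import *
p,Rt=tool(); print(p,Rt.as_matrix().round(3)[:,0],delta((.40,-.305,.222),down(np.radians(-8.7))))
c=cam("wrist"); im=arm.snapshot("wrist"); save(im,"w1")
np.save("c1.npy",np.array(list(c[:3])+c[3].ravel().tolist()))
for n in ("lever_grip","lever_slot","lever_hole","lever_end"):
    for r in arm.search_frame(n,"wrist")[:1]: print(n,r['conf'],np.round(r['rect']))
```

```text
[ 0.4042982  -0.29842917  0.22357544] [ 0.987 -0.163  0.005] (array([-3.2,  7.2,  1.6]), array([ 0.16, -0.26, -0.68]))
lever_grip 0.58 [276.   2. 311. 189.]
lever_slot 0.79 [274.   3. 314. 191.]
lever_hole 0.85 [275.   2. 314. 190.]
lever_end 0.72 [278.   1. 310. 190.]
```

View pics/w1.png

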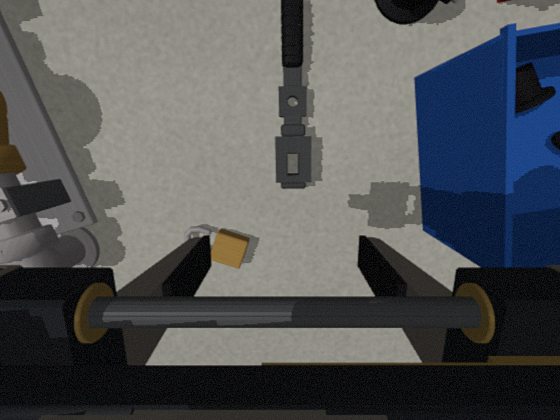

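Run:
```python
from h import *
im=cv2.imread("pics/w1.png"); cr=im[75:205,250:340]; cv2.imwrite("pics/w1c.png",cv2.resize(cv2.convertScaleAbs(cr,alpha=1.5),None,fx=4.5,fy=4.5,interpolation=cv2.INTER_CUBIC))
```

```text
(no output)
```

View pics/w1c.png

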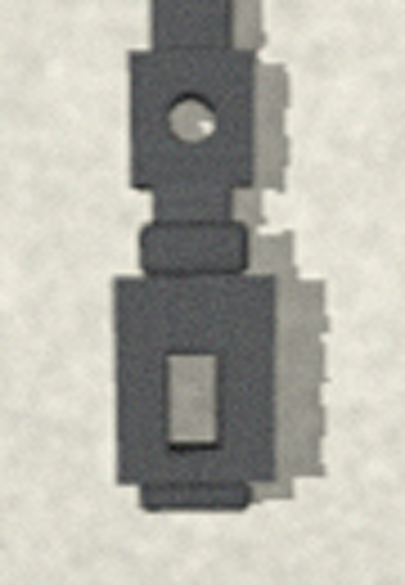

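Run:
```python
from h import *
a=np.load("c1.npy"); c=(a[0],a[1],a[2],a[3:].reshape(4,4))
s=onz(c,292.4,164.1,.026); h=onz(c,292.7,101.2,.016); hub=onz(c,293.2,159.6,.026)
d=(h-s)[:2]; print(s,h,hub,np.linalg.norm(d),np.degrees(np.arctan2(d[1],d[0])))
for v in (276,485): print(onz(c,293,75+v/4.5,.026))
y=onz(c,292,40,.022); d=(y-hub)[:2];print(np.degrees(np.arctan2(d[1],d[0])))
```

```text
[ 0.44258077 -0.31604266  0.026     ] [ 0.51556441 -0.32820381  0.016     ] [ 0.4477984 -0.3178527  0.026    ] 0.07398989473510638 -9.460193571159135
[ 0.4750357  -0.32187296  0.026     ]
[ 0.41972633 -0.31320672  0.026     ]
-8.371720011270925
```

Run:
```python
from h import *
print(delta((.52,.03,.21),down(np.radians(-9.3))))
```

```text
(array([  60.9, -343.1,   12.8]), array([ 0.15, -0.24, -0.04]))
```

Emit:
{"fn": "move_arm", "kwargs": {
  "series": [
    [100, 10, -57, 2, 0, 0, 0],
    [100, 10, -57, 2, 0, 0, 0],
    [100, 10, -57, 2, 0, 0, 0],
    [100, 10, -57, 2, 0, 0, 0],
    [100, 10, -57, 2, 0, 0, 0],
    [100, 10, -57, 2, 0, 0, 0],
    [100, 0, 0, 0, 0, 0, 0]
  ]
}}

```text
clock: 2.88
ee_pos: [0.523, 0.0371, 0.2111]
tcp_rot: [3.128, -0.248, 0.013]
force: [-0.1, -0.8, 0.2]
width: 0.0918
```

Run:
```python
from h import *
p,Rt=tool(); print(p,Rt.as_matrix().round(3),delta((.52,.03,.21),down(np.radians(-9.3))))
c=cam("wrist"); im=arm.snapshot("wrist"); save(im,"w2")
np.save("c2.npy",np.array(list(c[:3])+c[3].ravel().tolist()))
for n in ("stem_foot","lock_hole"):
    for r in arm.search_frame(n,"wrist")[:1]: print(n,r['conf'],np.round(r['rect']))
```

```text
[0.52298202 0.03707662 0.21114001] [[ 0.987 -0.158  0.008]
 [-0.158 -0.987 -0.005]
 [ 0.009  0.003 -1.   ]] (array([-1.8,  7.5,  1.1]), array([ 0.18, -0.49,  0.23]))
stem_foot 0.92 [265. 147. 302. 184.]
lock_hole 0.97 [171.   0. 354. 342.]
```

View pics/w2.png

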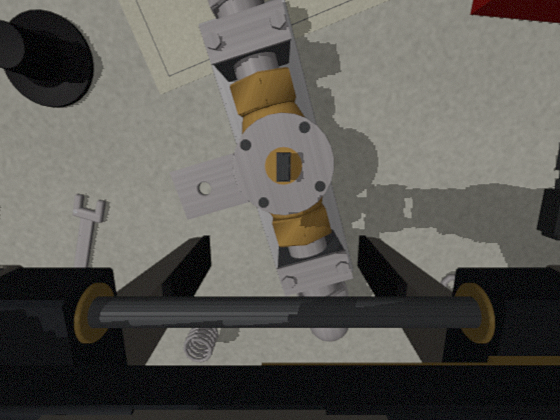

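Run:
```python
from h import *
im=cv2.imread("pics/w2.png"); 
cv2.imwrite("pics/w2c.png",cv2.resize(cv2.convertScaleAbs(im[140:190,255:315],alpha=1.2),None,fx=10,fy=10,interpolation=cv2.INTER_CUBIC))
cv2.imwrite("pics/w2d.png",cv2.resize(cv2.convertScaleAbs(im[100:240,165:345],alpha=1.2),None,fx=4,fy=4,interpolation=cv2.INTER_CUBIC))
```

```text
(no output)
```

View pics/w2c.png

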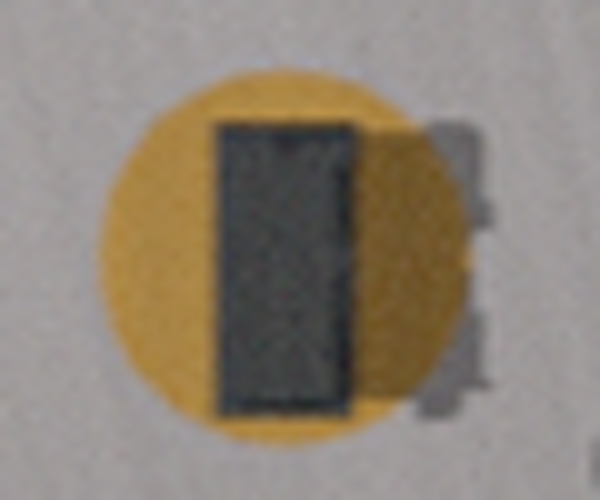

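View pics/w2d.png

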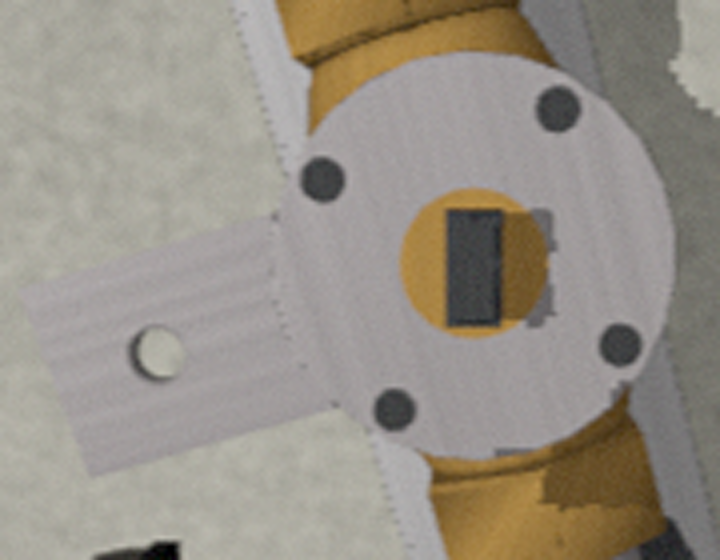

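Run:
```python
from h import *
a=np.load("c2.npy"); c=(a[0],a[1],a[2],a[3:].reshape(4,4))
b=onz(c,283.5,165.7,.115); st=onz(c,284.05,166.9,.131); fl=onz(c,282.75,164,.115);h=onz(c,204.4,188,.112)
print(b,st,fl,h)
for z in(b,st,fl):
  d=(h-z)[:2]; print(np.linalg.norm(d),np.degrees(np.arctan2(d[1],d[0])))
for p in ((218,123),(216,415),(355,125),(350,415)): print(onz(c,255+p[0]/10,140+p[1]/10,.131))
```

```text
[0.56945375 0.02962846 0.115     ] [0.56959126 0.02918925 0.131     ] [0.5710223  0.03004826 0.115     ] [0.56070053 0.10367102 0.112     ]
0.07455815544767246 96.74214507542324
0.07501052683156033 96.80706691471941
0.07434277976204598 97.98073622153441
[0.58222755 0.03319764 0.131     ]
[0.55859423 0.03725128 0.131     ]
[0.58031125 0.02214134 0.131     ]
[0.55683046 0.02616303 0.131     ]
```

Run:
```python
from h import *
print(delta((.4623,-.3195,.12),down(np.radians(-9.2))))
```

```text
(array([ -2.2, 357.4,  92.7]), array([ 0.26, -0.45, -0.12]))
```

Emit:
{"fn": "move_arm", "kwargs": {
  "series": [
    [100, 0, 51, 0, 0, 0, 0],
    [100, 0, 51, 0, 0, 0, 0],
    [100, 0, 51, 0, 0, 0, 0],
    [100, 0, 51, 0, 0, 0, 0],
    [100, 0, 51, 15, 0, 0, 0],
    [100, 0, 51, 20, 0, 0, 0],
    [100, 0, 47, 30, 0.2, -0.4, -0.1],
    [100, 0, 0, 20, 0, 0, 0],
    [100, 0, 0, 0, 0, 0, 0]
  ]
}}

```text
clock: 4.15
ee_pos: [0.4534, -0.3395, 0.1282]
tcp_rot: [3.125, -0.274, 0.007]
force: [-1.0, 0.4, 0.2]
width: 0.0917
```

Run:
```python
from h import *
print(tool()[0],delta((.4623,-.3195,.0115),down(np.radians(-9.2))))
```

```text
[ 0.45342943 -0.33951716  0.12815642] (array([  4.7, -21.7, 116.6]), array([ 0.22, -0.26, -0.84]))
```

Emit:
{"fn": "move_arm", "kwargs": {
  "series": [
    [100, 4, -18, 0, 0.2, -0.2, -0.8],
    [100, 0, 0, 0, 0, 0, 0]
  ]
}}

```text
clock: 4.4
ee_pos: [0.4606, -0.322, 0.1298]
tcp_rot: [3.131, -0.253, 0.003]
force: [-0.2, -0.1, 0.3]
width: 0.0918
```

Run:
```python
from h import *
print(tool()[0],delta((.4623,-.3195,.0115),down(np.radians(-9.2))))
c=cam("wrist"); save(arm.snapshot("wrist"),"w3")
```

```text
[ 0.46064557 -0.32202542  0.12975807] (array([  1. ,  -2.8, 118.3]), array([ 0.04, -0.13, -0.05]))
```

View pics/w3.png

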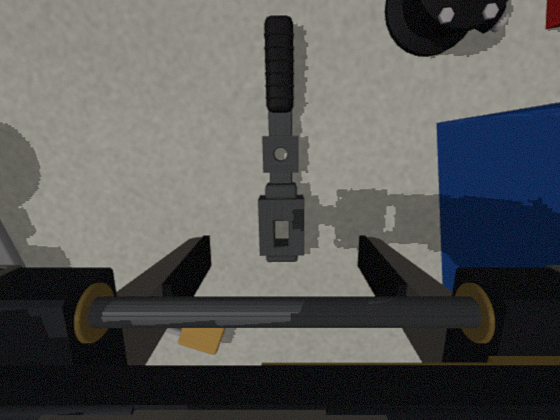

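Emit:
{"fn": "move_arm", "kwargs": {
  "series": [
    [100, 1, -2.8, 40, 0, 0, 0],
    [100, 0, 0, 40, 0, 0, 0],
    [100, 0, 0, 20, 0, 0, 0],
    [100, 0, 0, 5, 0, 0, 0],
    [100, 0, 0, 0, 0, 0, 0]
  ]
}}

```text
clock: 5.08
ee_pos: [0.4675, -0.3199, 0.0274]
tcp_rot: [3.126, -0.243, 0.017]
force: [-0.0, 0.1, -0.3]
width: 0.0919
```

Run:
```python
from h import *
print(tool()[0],delta((.4623,-.3195,.0115),down(np.radians(-9.2))))
```

```text
[ 0.46748821 -0.31989455  0.02738923] (array([-5.4,  0.3, 15.8]), array([ 0.33, -0.65,  0.31]))
```

Emit:
{"fn": "move_arm", "kwargs": {
  "series": [
    [100, -5.2, 0.3, 8, 0.3, -0.6, 0.3],
    [100, 0, 0, 6, 0, 0, 0],
    [100, 0, 0, 0, 0, 0, 0]
  ]
}}

```text
clock: 5.45
ee_pos: [0.4633, -0.3202, 0.0146]
tcp_rot: [3.13, -0.252, 0.005]
force: [-0.1, -0.5, -0.2]
width: 0.092
```

Run:
```python
from h import *
print(tool()[0],delta((.4623,-.3195,.0115),down(np.radians(-9.2))))
```

```text
[ 0.46332786 -0.32021654  0.01462793] (array([-1.1, -0.5,  3.1]), array([ 0.1 , -0.18,  0.01]))
```

Emit:
{"fn": "move_arm", "kwargs": {
  "series": [
    [100, -1, -0.5, 3, 0.1, -0.2, 0],
    [100, 0, 0, 0, 0, 0, 0],
    [50, 0, 0, 0, 0, 0, 0],
    [30, 0, 0, 0, 0, 0, 0],
    [30, 0, 0, 0, 0, 0, 0],
    [30, 0, 0, 0, 0, 0, 0],
    [30, 0, 0, 0, 0, 0, 0]
  ],
  "squeeze": 40
}}

```text
clock: 6.32
ee_pos: [0.4627, -0.3198, 0.0119]
tcp_rot: [3.131, -0.252, 0.0]
force: [0.3, -1.3, -0.0]
width: 0.0437
```

Run:
```python
from h import *
print(tool()[0],delta((.4623,-.3195,.0115),down(np.radians(-9.2))),arm.get_obs()['width'])
```

```text
[ 0.46270325 -0.31977641  0.01194942] (array([-0.4, -0.2,  0.4]), array([ 0.01, -0.01,  0.  ])) 0.04367574272035814
```

Gripped (43.7 mm). Lift and look.

Emit:
{"fn": "move_arm", "kwargs": {
  "series": [
    [30, 0, 0, -30, 0, 0, 0],
    [30, 0, 0, -60, 0, 0, 0],
    [30, 0, 0, -60, 0, 0, 0],
    [30, 0, 0, -20, 0, 0, 0],
    [30, 0, 0, 0, 0, 0, 0]
  ]
}}

```text
clock: 6.95
ee_pos: [0.4606, -0.3183, 0.184]
tcp_rot: [-3.128, 0.252, 0.009]
force: [0.0, 0.4, -4.5]
width: 0.0437
```

Run:
```python
from h import *
p,Rt=tool(); print(p,arm.get_obs()['force'],arm.get_obs()['width'])
c=cam("wrist"); im=arm.snapshot("wrist"); save(im,"w4")
np.save("c4.npy",np.array(list(c[:3])+c[3].ravel().tolist()+list(p)+list(Rt.as_rotvec())))
print(delta((.5695-.02,.029,.19),down(np.radians(-9.7))))
cv2.imwrite("pics/w4c.png",cv2.resize(im[20:300,200:360,::-1],None,fx=2.14,fy=2.14,interpolation=cv2.INTER_CUBIC))
```

```text
[ 0.46057423 -0.31825669  0.18397445] [ 0.02839426  0.36708588 -4.51704442] 0.04373655119140629
(array([  32.7, -356.8,   -6. ]), array([-0.19,  0.41,  0.5 ]))
```

View pics/w4c.png

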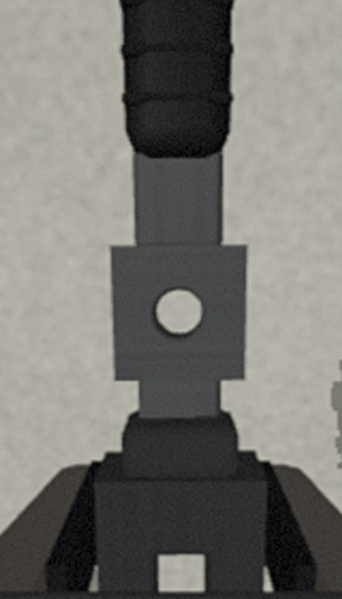

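Run:
```python
from h import *
a=np.load("c4.npy"); c=(a[0],a[1],a[2],a[3:19].reshape(4,4)); p=a[19:22]; Rt=R.from_rotvec(a[22:])
def ontool(u,v,z):
    o,d=ray(c,u,v); o=Rt.inv().apply(o-p); d=Rt.inv().apply(d); return (o+d*(z-o[2])/d[2])*1000
print(ontool(283.6,165.8,-.0045), ontool(284,279.8,-.0145),ontool(200+111/2.14,20+246/2.14,-.0045),ontool(200+244/2.14,20+378/2.14,-.0045))
for v in (160,378): print(ontool(200+(133+222)/2/2.14 if v==160 else 200+(112+245)/2/2.14,20+v/2.14,-.0045))
```

```text
[54.53369474 -0.15643367 -4.5       ] [ -7.22401413   0.11402662 -14.5       ] [ 70.52523094 -16.78296876  -4.5       ] [37.72058526 16.60733519 -4.5       ]
[90.26253177 -0.51673075 -4.5       ]
[37.70591529 -0.24750039 -4.5       ]
```

Run:
```python
from h import *
print(delta((.5895,.0258,.175),down(np.radians(-9.7))))
```

```text
(array([  72.8, -360. ,    8.7]), array([-0.19,  0.41,  0.5 ]))
```

Emit:
{"fn": "move_arm", "kwargs": {
  "series": [
    [30, 11, -50, 0, 0, 0, 0],
    [30, 11, -50, 0, 0, 0, 0],
    [30, 11, -50, 0, 0, 0, 0],
    [30, 11, -50, 0, 0, 0, 0],
    [30, 11, -50, 0, 0, 0, 0],
    [30, 8, -45, 0, 0, 0, 0],
    [30, 5, -30, 0, 0, 0, 0],
    [30, 3, -15, 0, -0.2, 0.4, 0.5],
    [30, 0, 0, 0, 0, 0, 0],
    [30, 0, 0, 0, 0, 0, 0]
  ]
}}

```text
clock: 8.25
ee_pos: [0.5777, 0.0171, 0.1622]
tcp_rot: [-3.129, 0.268, 0.046]
force: [-0.1, 0.8, -3.6]
width: 0.0439
```

Run:
```python
from h import *
print(tool()[0],delta((.5895,.0258,.165),down(np.radians(-9.7))))
```

```text
[0.57772889 0.017063   0.16215577] (array([ 10. , -10.6,  -3.2]), array([ 0.1 ,  1.68, -0.08]))
```

Emit:
{"fn": "move_arm", "kwargs": {
  "series": [
    [30, 10, -10.6, -6, 0.1, 1.7, 0],
    [30, 0, 0, 0, 0, 0, 0],
    [30, 0, 0, 0, 0, 0, 0]
  ]
}}

```text
clock: 8.62
ee_pos: [0.5899, 0.0246, 0.1677]
tcp_rot: [3.129, -0.271, 0.002]
force: [-0.2, -0.9, -3.7]
width: 0.0434
```

Run:
```python
from h import *
print(tool()[0],delta((.5895,.0258,.155),down(np.radians(-9.7))))
save(arm.snapshot("wrist"),"w5"); save(arm.snapshot("side")[150:270,190:350],"s5")
```

```text
[0.58985539 0.02458668 0.16774596] (array([-0.6, -1.1, 12.7]), array([ 0.02, -0.09, -0.2 ]))
```

View pics/w5.png

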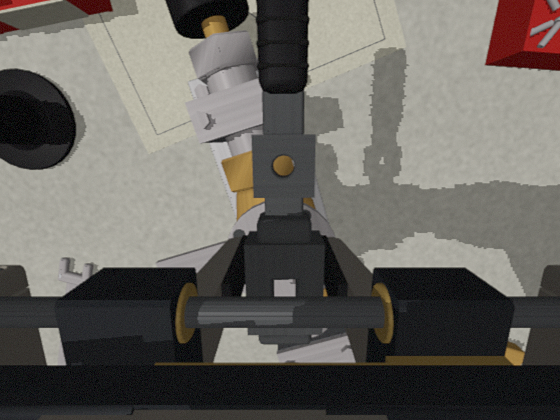

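Emit:
{"fn": "move_arm", "kwargs": {
  "series": [
    [30, -0.6, -1.2, 4, 0, -0.1, -0.2],
    [30, 0, 0, 6, 0, 0, 0],
    [30, 0, 0, 0, 0, 0, 0],
    [30, 0, 0, 0, 0, 0, 0]
  ]
}}

```text
clock: 9.22
ee_pos: [0.5892, 0.0257, 0.1568]
tcp_rot: [3.13, -0.266, -0.001]
force: [-0.3, 0.2, -4.0]
width: 0.0433
```

Run:
```python
from h import *
print(tool()[0],delta((.5895,.0258,.147),down(np.radians(-9.7))),arm.get_obs()['force'])
```

```text
[0.58922007 0.02572626 0.15683269] (array([ 0.3, -0.1,  9.8]), array([ 0.02,  0.04, -0.  ])) [-0.30878467  0.19882752 -3.99785891]
```

Aligned within 0.3 mm. Descend over the taper.

Emit:
{"fn": "move_arm", "kwargs": {
  "series": [
    [30, 0.3, 0, 5, 0, 0, 0],
    [30, 0, 0, 4, 0, 0, 0],
    [30, 0, 0, 3, 0, 0, 0],
    [30, 0, 0, 0, 0, 0, 0]
  ]
}}

```text
clock: 9.72
ee_pos: [0.5895, 0.0257, 0.1439]
tcp_rot: [3.13, -0.266, -0.001]
force: [-0.1, 0.7, -3.0]
width: 0.0436
```

Run:
```python
from h import *
print(tool()[0],delta((.5895,.0258,.127),down(np.radians(-9.7))),arm.get_obs()['force'],arm.get_obs()['wrist_torque'])
```

```text
[0.58952043 0.02568729 0.14389085] (array([-0. , -0.1, 16.9]), array([ 0.02,  0.05, -0.  ])) [-0.10974945  0.69757687 -2.97249391] [ 0.0752477  -0.01343689  0.01274608]
```

Emit:
{"fn": "move_arm", "kwargs": {
  "series": [
    [30, 0, 0, 3, 0, 0, 0],
    [30, 0, 0, 2, 0, 0, 0],
    [30, 0, 0, 0, 0, 0, 0]
  ]
}}

```text
clock: 10.1
ee_pos: [0.5899, 0.026, 0.1388]
tcp_rot: [-3.13, 0.266, 0.0]
force: [0.3, 1.1, -4.7]
width: 0.0436
```

Run:
```python
from h import *
print(tool()[0],delta((.5895,.0258,.127),down(np.radians(-9.7))),arm.get_obs()['force'],arm.get_obs()['wrist_torque'])
```

```text
[0.58985427 0.02595215 0.13881281] (array([-0.3,  0.2, 11.8]), array([-0.01,  0.01, -0.01])) [ 0.29199935  1.14825294 -4.67764242] [ 0.09046475  0.03234044 -0.02159534]
```

Emit:
{"fn": "move_arm", "kwargs": {
  "series": [
    [30, -0.3, 0.1, 4, 0, 0, 0],
    [30, 0, 0, 4, 0, 0, 0],
    [30, 0, 0, 2, 0, 0, 0],
    [30, 0, 0, 0, 0, 0, 0]
  ]
}}

```text
clock: 10.6
ee_pos: [0.5896, 0.026, 0.1281]
tcp_rot: [-3.13, 0.266, 0.0]
force: [-0.2, 1.3, -3.9]
width: 0.0434
```

Run:
```python
from h import *
print(tool()[0],delta((.5895,.0258,.127),down(np.radians(-9.7))),arm.get_obs()['force'],arm.get_obs()['wrist_torque'])
```

```text
[0.58958067 0.02596683 0.12806104] (array([-0.1,  0.2,  1.1]), array([-0.02,  0.01, -0.01])) [-0.22133044  1.34540026 -3.90386323] [ 0.16470979 -0.13182199 -0.02663627]
```

Emit:
{"fn": "move_arm", "kwargs": {
  "series": [
    [30, 0, 0, 1.5, 0, 0, 0],
    [30, 0, 0, 1, 0, 0, 0],
    [30, 0, 0, 0, 0, 0, 0]
  ]
}}

```text
clock: 10.98
ee_pos: [0.5898, 0.0259, 0.1272]
tcp_rot: [-3.13, 0.266, -0.001]
force: [-0.2, 0.4, -4.2]
width: 0.0438
```

Run:
```python
from h import *
print(tool()[0],arm.get_obs()['force'],arm.get_obs()['wrist_torque'])
```

```text
[0.58977686 0.02594916 0.12715201] [-0.23155493  0.43319525 -4.21750397] [ 0.14727841  0.02659123 -0.03114569]
```

Emit:
{"fn": "move_arm", "kwargs": {
  "series": [
    [30, 0, 0, 2, 0, 0, 0],
    [30, 0, 0, 0, 0, 0, 0]
  ]
}}

```text
clock: 11.22
ee_pos: [0.5902, 0.0259, 0.1272]
tcp_rot: [-3.13, 0.266, -0.002]
force: [0.0, 0.1, -3.8]
width: 0.0436
```

Run:
```python
from h import *
print(tool()[0],arm.get_obs()['force'],arm.get_obs()['wrist_torque'])
```

```text
[0.59016509 0.0259154  0.12721451] [ 0.04976479  0.14547354 -3.8494022 ] [ 0.06629219 -0.04276579  0.00588779]
```

Emit:
{"fn": "move_arm", "kwargs": {
  "series": [
    [30, 0, 0, 2, 0, 0, 0],
    [30, 0, 0, 2, 0, 0, 0]
  ]
}}

```text
clock: 11.48
ee_pos: [0.5905, 0.0259, 0.1269]
tcp_rot: [-3.13, 0.266, -0.003]
force: [-9.8, -0.2, 26.0]
width: 0.0437
```

Run:
```python
from h import *
print(tool()[0],arm.get_obs()['force'],arm.get_obs()['wrist_torque'])
```

```text
[0.59048193 0.02590203 0.12687588] [-9.76803476 -0.20797538 25.96185198] [ 0.00558671  1.95011826 -0.02893555]
```

Emit:
{"fn": "move_arm", "kwargs": {
  "series": [
    [30, 0, 0, 0, 0, 0, 0],
    [70, 0, 0, 0, 0, 0, 0],
    [100, 0, 0, 0, 0, 0, 0],
    [100, 0, 0, 0, 0, 0, 0],
    [100, 0, 0, -25, 0, 0, 0],
    [100, 0, 0, -40, 0, 0, 0],
    [100, -20, 0, -10, 0, 0, 0],
    [100, -20, 0, 0, 0, 0, 0],
    [100, 0, 0, 0, 0, 0, 0]
  ]
}}

```text
clock: 12.6
ee_pos: [0.5512, 0.0324, 0.2033]
tcp_rot: [-3.13, 0.266, -0.005]
force: [0.2, 0.1, -0.2]
width: 0.0919
```

Run:
```python
from h import *
p,Rt=tool(); print(p,arm.get_obs()['force'],Rt.as_matrix().round(3)[:,0])
c=cam("wrist"); im=arm.snapshot("wrist"); save(im,"w6")
np.save("c6.npy",np.array(list(c[:3])+c[3].ravel().tolist()+list(p)+list(Rt.as_rotvec())))
```

```text
[0.55116527 0.03240344 0.2033111 ] [ 0.24976241  0.05579743 -0.15961589] [ 0.986 -0.169  0.003]
```

View pics/w6.png

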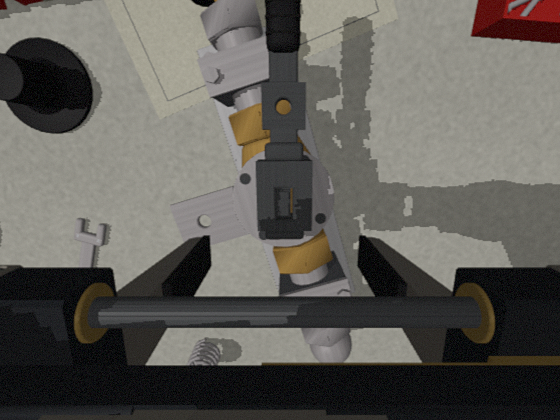

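```bash
cat >> h.py <<'E'
S=np.array([.5695,.0292])
def end(yawdeg,r=.151,lat=0,z=.127):
    a=np.radians(yawdeg); x=np.array([np.cos(a),np.sin(a)]); y=np.array([-x[1],x[0]])
    return delta(np.r_[S+r*x+lat*y,z],down(a))
E
python3 - <<'E'
from h import *
print(end(-9.7,z=.19))
E
```

```text
(array([1.687e+02, 1.000e-01, 1.410e+01]), array([-0.03, -0.24, -0.01]))
```

Emit:
{"fn": "move_arm", "kwargs": {
  "series": [
    [43, 40, 0, 0, 0, 0, 0],
    [43, 45, 0, 0, 0, 0, 0],
    [43, 45, 0, 0, 0, 0, 0],
    [43, 30, 0, 5, 0, -0.2, 0],
    [43, 0, 0, 0, 0, 0, 0],
    [43, 0, 0, 0, 0, 0, 0]
  ]
}}

```text
clock: 13.4
ee_pos: [0.7175, 0.0036, 0.1958]
tcp_rot: [-3.13, 0.266, -0.0]
force: [-0.4, 0.2, -0.3]
width: 0.0396
```

Run:
```python
from h import *
print(tool()[0],end(-9.7),arm.get_obs()['width']); save(arm.snapshot("wrist"),"w7")
```

```text
[0.717542   0.00363098 0.19579792] (array([ 0.8, -0.3, 68.8]), array([-0.  , -0.01,  0.  ])) 0.03956604321059892
```

View pics/w7.png

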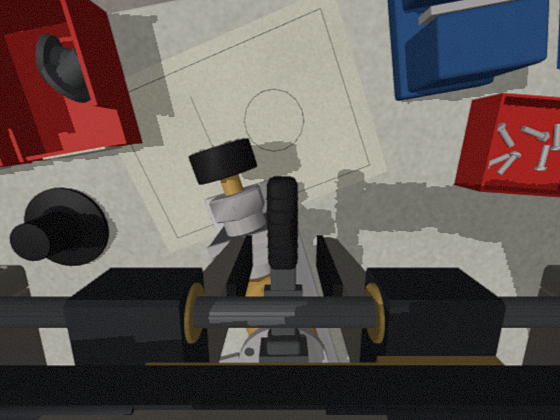

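Emit:
{"fn": "move_arm", "kwargs": {
  "series": [
    [43, 0, 0, 35, 0, 0, 0],
    [43, 0, 0, 20, 0, 0, 0],
    [43, 0, 0, 8, 0, 0, 0],
    [43, 0, 0, 0, 0, 0, 0]
  ]
}}

```text
clock: 13.95
ee_pos: [0.7164, 0.0043, 0.1336]
tcp_rot: [-3.13, 0.264, -0.004]
force: [-0.2, 0.0, 0.4]
width: 0.0393
```

Run:
```python
from h import *
print(tool()[0],end(-9.7),arm.get_obs()['force']); save(arm.snapshot("wrist"),"w8")
```

```text
[0.71641632 0.00427654 0.13355304] (array([2. , 0.2, 6.6]), array([-0.03, -0.14,  0.04])) [-0.19009113  0.00588059  0.43804587]
```

View pics/w8.png

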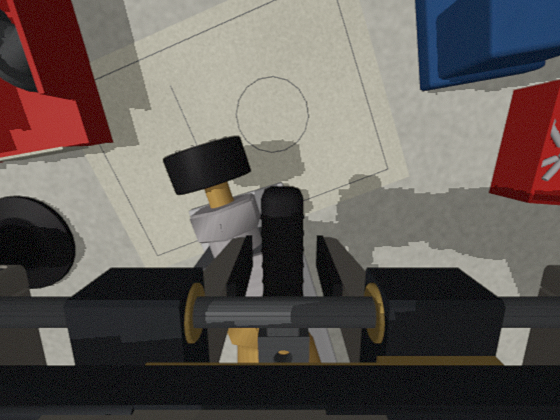

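Emit:
{"fn": "move_arm", "kwargs": {
  "series": [
    [43, 2, 0, 6, 0, -0.1, 0],
    [43, 0, -7, 0, 0, 0, -2],
    [43, -1, -13, 0, 0, 0, -5],
    [43, -2, -20, 0, 0, 0, -8],
    [43, -2, -20, 0, 0, 0, -8]
  ]
}}

```text
clock: 14.62
ee_pos: [0.7181, 0.0638, 0.1305]
tcp_rot: [3.116, 0.388, 0.01]
force: [1.8, -3.4, -1.8]
width: 0.0396
```

```bash
cat >> h.py <<'E'
def where():
    p,Rt=tool(); d=p[:2]-S; x=Rt.as_matrix()[:,0]; o=arm.get_obs()
    print("r %.1f az %.2f z %.1f yaw %.2f"%(np.linalg.norm(d)*1e3,np.degrees(np.arctan2(d[1],d[0])),p[2]*1e3,np.degrees(np.arctan2(x[1],x[0]))),"tilt",(Rt.inv()*down(np.arctan2(x[1],x[0]))).as_rotvec(degrees=True).round(2),"F",np.round(o['force'],1),"w",round(o['width'],4),o['clock'])
E
python3 - <<'E'
from h import *
where()
E
```

```text
r 152.5 az 13.12 z 130.5 yaw 14.20 tilt [ 0.16 -0.34 -0.  ] F [ 1.8 -3.4 -1.8] w 0.0396 14.625
```

Emit:
{"fn": "move_arm", "kwargs": {
  "series": [
    [43, -3, -20, 0, 0.1, -0.2, -7],
    [43, -2, -20, 0, 0, 0, -8],
    [43, -2, -20, 0, 0, 0, -8],
    [43, -2, -20, 0, 0, 0, -8]
  ]
}}

```text
clock: 15.12
ee_pos: [0.6783, 0.1337, 0.1318]
tcp_rot: [2.879, 1.242, 0.014]
force: [2.3, -2.1, -2.3]
width: 0.0396
```

Run:
```python
from h import *
where()
```

```text
r 150.9 az 43.86 z 131.8 yaw 46.66 tilt [ 0.51 -0.32 -0.  ] F [ 2.3 -2.1 -2.3] w 0.0396 15.125
```

Emit:
{"fn": "move_arm", "kwargs": {
  "series": [
    [43, -3, -20, 3, 0.3, -0.3, -6],
    [43, -2, -20, 1, 0, 0, -8],
    [43, -2, -20, 0, 0, 0, -8],
    [43, -2, -20, 0, 0, 0, -8],
    [43, -2, -20, 0, 0, 0, -8],
    [43, 0, 0, 0, 0, 0, 0]
  ]
}}

```text
clock: 15.88
ee_pos: [0.5913, 0.1763, 0.1319]
tcp_rot: [2.277, 2.144, 0.024]
force: [0.3, -0.3, -0.6]
width: 0.0394
```

Run:
```python
from h import *
where(); save(arm.snapshot("wrist"),"w9")
```

```text
r 148.7 az 81.55 z 131.9 yaw 86.57 tilt [ 1.17 -0.08 -0.  ] F [ 0.3 -0.3 -0.6] w 0.0394 15.875
```

View pics/w9.png

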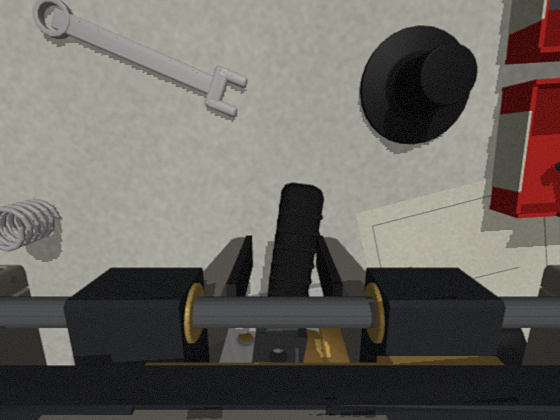

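Run:
```python
from h import *
a=np.radians(97.); p=np.r_[S+.151*np.array([np.cos(a),np.sin(a)]),.129]; print(delta(p,down(np.radians(96.8))))
```

```text
(array([  0.3, -41.3,   2.2]), array([ 1.210e+00,  1.000e-02, -1.036e+01]))
```

Emit:
{"fn": "move_arm", "kwargs": {
  "series": [
    [43, 1, -16, 1, 0.7, 0, -5],
    [43, 0, -14, 1, 0.5, 0, -4],
    [43, 0, -8, 0, 0, 0, -1],
    [43, 0, 0, 0, 0, 0, 0]
  ]
}}

```text
clock: 16.42
ee_pos: [0.5606, 0.1782, 0.1321]
tcp_rot: [2.097, 2.332, 0.013]
force: [0.7, -0.2, -1.1]
width: 0.0399
```

Run:
```python
from h import *
where()
```

```text
r 149.3 az 93.44 z 132.1 yaw 96.09 tilt [ 0.57 -0.09 -0.  ] F [ 0.7 -0.2 -1.1] w 0.0399 16.425
```

Emit:
{"fn": "move_arm", "kwargs": {
  "series": [
    [43, 1, -7, 1, 0.4, 0, -0.7],
    [43, 0, -7, 0, 0, 0, 0],
    [43, 0, -2, 0, 0, 0, 0],
    [43, 0, 0, 0, 0, 0, 0]
  ]
}}

```text
clock: 16.92
ee_pos: [0.5454, 0.1777, 0.1315]
tcp_rot: [2.088, 2.345, 0.008]
force: [3.1, 1.0, 0.4]
width: 0.0391
```

Run:
```python
from h import *
where()
```

```text
r 150.5 az 99.21 z 131.5 yaw 96.64 tilt [ 0.31 -0.12 -0.  ] F [3.1 1.  0.4] w 0.0391 16.925
```

Emit:
{"fn": "move_arm", "kwargs": {
  "series": [
    [43, 0, 5, 0, 0.3, 0, 0],
    [43, 0, 0, -25, 0, 0, 0],
    [43, 0, 0, -45, 0, 0, 0],
    [60, -45, 0, -10, 0, 0, 0],
    [60, -50, 0, 0, 0, 0, 0],
    [60, -40, 0, 0, 0, 0, 0],
    [60, -10, 0, 0, 0, 0, 0],
    [60, 0, 0, 0, 0, 0, 0]
  ]
}}

```text
clock: 17.92
ee_pos: [0.5645, 0.0292, 0.2109]
tcp_rot: [-2.082, -2.34, 0.018]
force: [0.7, 0.8, 0.5]
width: 0.055
```

```bash
cat > look.py <<'E'
import sys
from h import *
n=sys.argv[1]
where(); p,Rt=tool(); c=cam("wrist"); im=arm.snapshot("wrist"); save(im,n)
np.save(n+".npy",np.array(list(c[:3])+c[3].ravel().tolist()))
h=np.r_[S+.075*np.array([np.cos(np.radians(96.8)),np.sin(np.radians(96.8))]),.131]; u=proj(c,h).astype(int); print(u)
x0=max(u[0]-30,0);y0=max(u[1]-30,0); print("crop",x0,y0)
cv2.imwrite(f"pics/{n}c.png",cv2.resize(cv2.convertScaleAbs(im[y0:y0+60,x0:x0+60,::-1],alpha=1.5),None,fx=10,fy=10,interpolation=cv2.INTER_CUBIC))
E
python3 look.py w10
```

```text
r 5.0 az 179.83 z 210.9 yaw 96.69 tilt [-0.88  0.03 -0.  ] F [0.7 0.8 0.5] w 0.055 17.925
[290 129]
crop 260 99
```

View pics/w10.png

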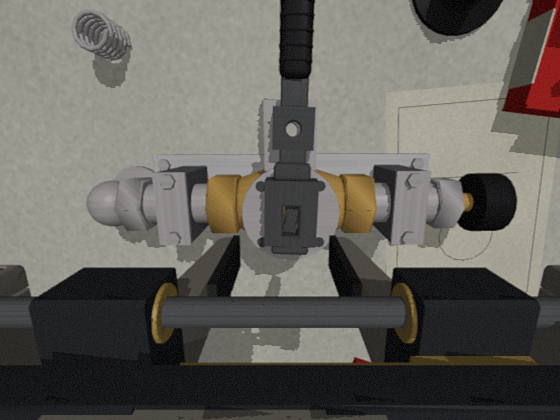

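View pics/w10c.png

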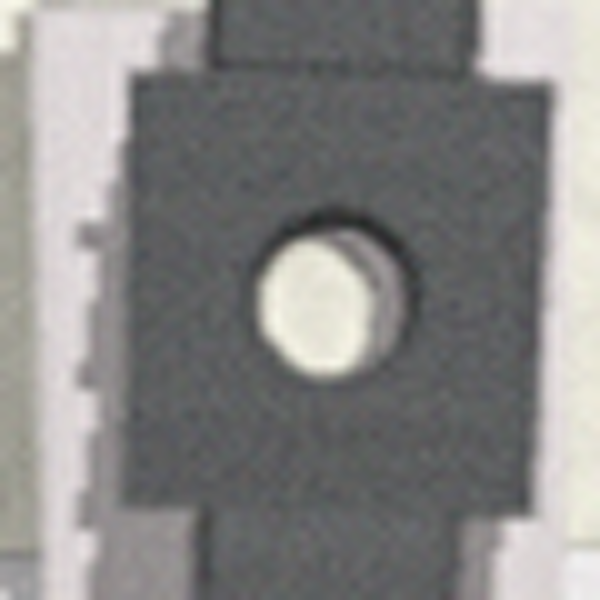

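```bash
cat > ov.py <<'E'
import sys
from h import *
n=sys.argv[1]; x0,y0=int(sys.argv[2]),int(sys.argv[3]); lh=(float(sys.argv[4]),float(sys.argv[5])); ex,ey=[float(t)/1000 for t in sys.argv[6:8]]
a=np.load(n+".npy"); c=(a[0],a[1],a[2],a[3:19].reshape(4,4))
L=onz(c,*lh,.131); print("lever hole",L, "r,az",np.linalg.norm(L[:2]-S),np.degrees(np.arctan2(*(L[:2]-S)[::-1])))
T=np.array([S[0]+.075*np.cos(np.radians(96.8))+ex,S[1]+.075*np.sin(np.radians(96.8))+ey]); print("tab",T,"diff mm",(L[:2]-T)*1000)
im=cv2.imread(f"pics/{n}c.png")
for C,z,col in((L,.131,(0,0,255)),(L,.119,(0,128,255)),(T,.112,(0,255,0)),(T,.106,(255,0,0))):
    q=[(proj(c,(C[0]+.006*np.cos(t),C[1]+.006*np.sin(t),z))-[x0,y0]+.5)*10-.5 for t in np.linspace(0,6.3,60)]
    cv2.polylines(im,[np.int32(q)],False,col,1)
cv2.imwrite(f"pics/{n}o.png",im)
E
python3 ov.py w10 260 99 293.5 127.9 0 0
```

```text
lever hole [0.56302796 0.10551518 0.131     ] r,az 0.07658912484910596 94.8474678859599
tab [0.5606197  0.10367241] diff mm [2.40825771 1.84276719]
```

View pics/w10o.png

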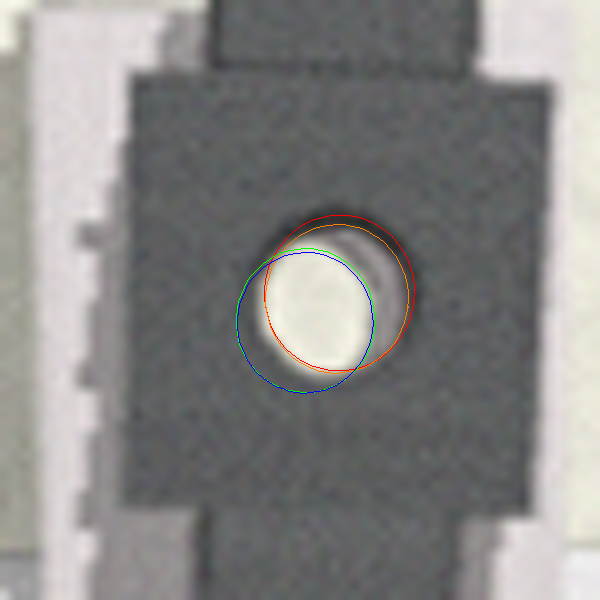

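Run:
```python
from h import *
def tgt(az,z,r=.151,yaw=96.8):
    a=np.radians(az); return delta(np.r_[S+r*np.array([np.cos(a),np.sin(a)]),z],down(np.radians(yaw)))
print(tgt(96,.205))
```

```text
(array([149.9,   7. ,   5.7]), array([-0.88,  0.03, -0.07]))
```

Emit:
{"fn": "move_arm", "kwargs": {
  "series": [
    [43, 45, 3, 0, -0.9, 0, 0],
    [43, 50, 3, 0, 0, 0, 0],
    [43, 35, 1, 0, 0, 0, 0],
    [43, 14, 0, 0, 0, 0, 0],
    [43, 0, 0, 0, 0, 0, 0],
    [43, 0, 0, 0, 0, 0, 0]
  ]
}}

```text
clock: 18.73
ee_pos: [0.5521, 0.1817, 0.2097]
tcp_rot: [-2.081, -2.351, 0.003]
force: [0.5, -0.3, -0.4]
width: 0.0395
```

```bash
cat >> h.py <<'E'
def tgt(az,z,r=.151,yaw=96.8):
    a=np.radians(az); return delta(np.r_[S+r*np.array([np.cos(a),np.sin(a)]),z],down(np.radians(yaw)))
E
python3 - <<'E'
from h import *
where(); print(tgt(95.8,.130))
E
```

```text
r 153.5 az 96.49 z 209.7 yaw 96.98 tilt [-0.14  0.02 -0.  ] F [ 0.5 -0.3 -0.4] w 0.0395 18.725
(array([-2.5,  2. , 79.7]), array([-0.14,  0.02,  0.18]))
```

Emit:
{"fn": "move_arm", "kwargs": {
  "series": [
    [43, -2, 1.8, 35, -0.1, 0, 0.2],
    [43, 0, 0, 30, 0, 0, 0],
    [43, 0, 0, 10, 0, 0, 0],
    [43, 0, 0, 3, 0, 0, 0],
    [43, 0, 0, 0, 0, 0, 0]
  ]
}}

```text
clock: 19.35
ee_pos: [0.5564, 0.1757, 0.1319]
tcp_rot: [2.091, 2.342, 0.002]
force: [0.3, 0.9, 0.2]
width: 0.0399
```

Run:
```python
from h import *
where(); print(tgt(100.9,.130))
```

```text
r 147.1 az 95.11 z 131.9 yaw 96.50 tilt [0.15 0.03 0.  ] F [0.3 0.9 0.2] w 0.0399 19.35
(array([  3.5, -15.2,   1.9]), array([ 0.15,  0.04, -0.3 ]))
```

Emit:
{"fn": "move_arm", "kwargs": {
  "series": [
    [43, 3, -6, 1, 0.1, 0, -0.3],
    [43, 0, -5, 0, 0, 0, 0],
    [43, 0, -2, 0, 0, 0, 0],
    [43, 0, 0, 0, 0, 0, 0]
  ]
}}

```text
clock: 19.85
ee_pos: [0.5442, 0.178, 0.1333]
tcp_rot: [2.083, 2.347, 0.008]
force: [2.0, 0.8, -1.6]
width: 0.0396
```

Run:
```python
from h import *
where(); print(tgt(100.9,.130))
```

```text
r 150.9 az 99.65 z 133.3 yaw 96.83 tilt [ 0.35 -0.02 -0.  ] F [ 2.   0.8 -1.6] w 0.0396 19.85
(array([-0.1, -3.3,  3.3]), array([ 0.35, -0.02,  0.03]))
```

Emit:
{"fn": "move_arm", "kwargs": {
  "series": [
    [43, 0, -3, 1, 0, 0, 0],
    [43, 0, -2, 0, 0, 0, 0],
    [43, 0, 0, 0, 0, 0, 0]
  ]
}}

```text
clock: 20.23
ee_pos: [0.5403, 0.1778, 0.1331]
tcp_rot: [2.081, 2.346, 0.012]
force: [2.3, 0.6, 0.6]
width: 0.0397
```

Run:
```python
from h import *
where(); print(tgt(100.9,.130))
```

```text
r 151.5 az 101.10 z 133.1 yaw 96.85 tilt [ 0.53 -0.05 -0.  ] F [2.3 0.6 0.6] w 0.0397 20.225
(array([-0.4,  0.5,  3.1]), array([ 0.53, -0.05,  0.05]))
```

Back off, raise and look.

Emit:
{"fn": "move_arm", "kwargs": {
  "series": [
    [43, 0, 6, 0, 0.4, 0, 0],
    [43, 0, 0, -25, 0, 0, 0],
    [43, 0, 0, -45, 0, 0, 0],
    [60, -45, 0, -10, 0, 0, 0],
    [60, -50, 0, 0, 0, 0, 0],
    [60, -40, 0, 0, 0, 0, 0],
    [60, -10, 0, 0, 0, 0, 0],
    [60, 0, 0, 0, 0, 0, 0],
    [60, 0, 0, 0, 0, 0, 0]
  ]
}}

```text
clock: 21.35
ee_pos: [0.5616, 0.0316, 0.213]
tcp_rot: [-2.077, -2.345, 0.014]
force: [0.2, -0.1, -0.1]
width: 0.0552
```

```bash
python3 look.py w11
```

```text
r 8.3 az 163.13 z 213.0 yaw 96.92 tilt [-0.71 -0.05  0.  ] F [ 0.2 -0.1 -0.1] w 0.0552 21.35
[293 133]
crop 263 103
```

View pics/w11.png

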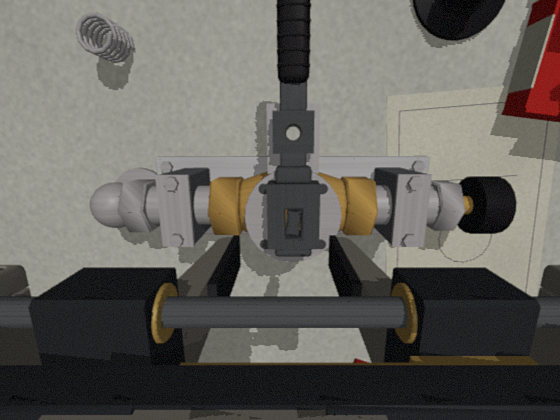

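View pics/w11c.png

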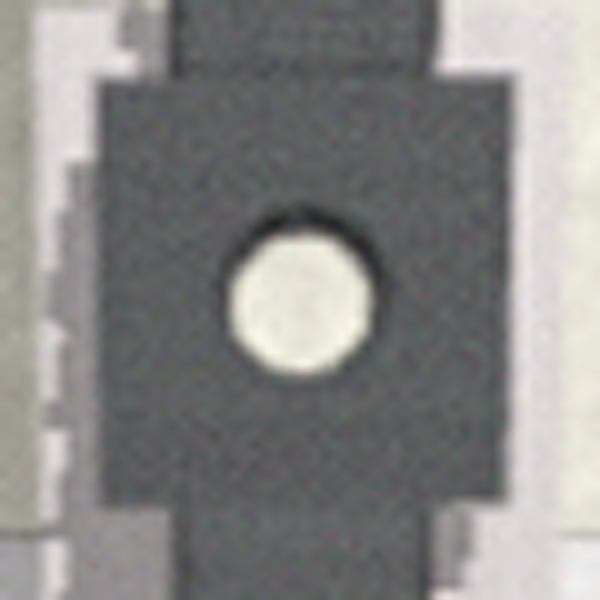

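```bash
python3 ov.py w11 263 103 292.9 131.9 0 0
python3 - <<'E'
from h import *
save(arm.snapshot("top"),"top2"); im=arm.snapshot("side"); cv2.imwrite("pics/side2.png",cv2.resize(im[170:270,180:340,::-1],None,fx=4.5,fy=4.5,interpolation=cv2.INTER_CUBIC))
E
```

```text
lever hole [0.56001453 0.10498554 0.131     ] r,az 0.07637684118173438 97.13415303246896
tab [0.5606197  0.10367241] diff mm [-0.60516888  1.31312505]
```

View pics/w11o.png

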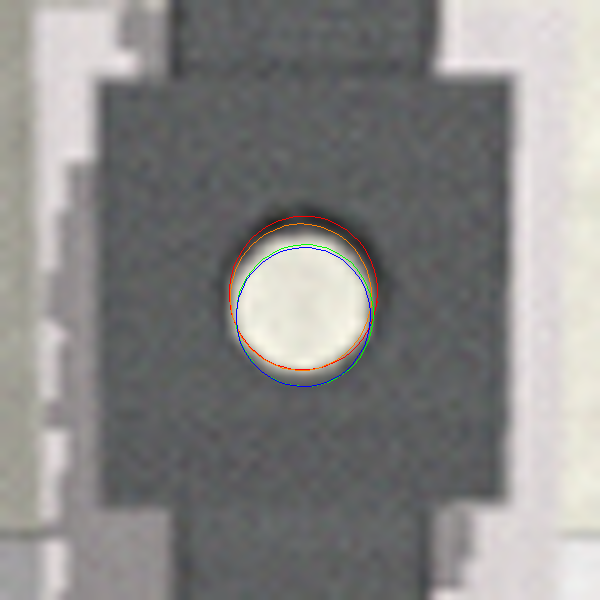

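View pics/side2.png

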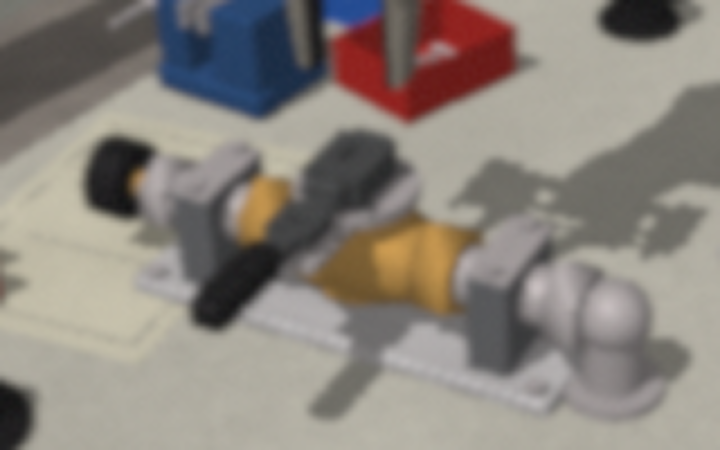

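View pics/top2.png

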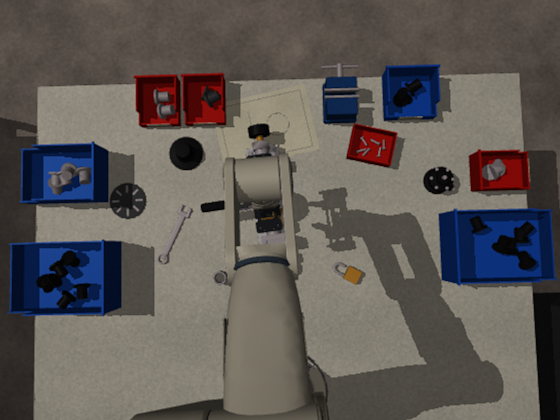

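Run:
```python
from h import *
print(tgt(96.8,.165,r=.022))
```

```text
(array([18.5,  8.1, 48. ]), array([-0.69, -0.04,  0.16]))
```

Emit:
{"fn": "move_arm", "kwargs": {
  "series": [
    [0, 17, 7, 0, -0.7, 0, 0.1],
    [0, 0, 0, 25, 0, 0, 0],
    [0, 0, 0, 15, 0, 0, 0],
    [0, 0, 0, 0, 0, 0, 0],
    [0, 0, 0, 0, 0, 0, 0]
  ],
  "squeeze": 10
}}

```text
clock: 22.12
ee_pos: [0.568, 0.055, 0.1729]
tcp_rot: [2.081, 2.352, 0.006]
force: [-1.0, 0.0, 0.6]
width: 0.0068
```

Run:
```python
from h import *
where(); print(tgt(96.8,.152,r=.022))
```

```text
r 25.9 az 93.40 z 172.9 yaw 96.99 tilt [ 0.22 -0.11 -0.  ] F [-1.   0.   0.6] w 0.0068 22.125
(array([-3.8, -1.6, 20.9]), array([ 0.22, -0.11,  0.19]))
```

Emit:
{"fn": "move_arm", "kwargs": {
  "series": [
    [0, -3.5, -1.5, 8, 0.2, -0.1, 0.2],
    [0, 0, 0, 7, 0, 0, 0],
    [0, 0, 0, 2, 0, 0, 0],
    [0, 0, 0, 0, 0, 0, 0]
  ]
}}

```text
clock: 22.62
ee_pos: [0.5676, 0.0509, 0.1559]
tcp_rot: [2.086, 2.347, 0.002]
force: [-0.5, -0.6, -0.1]
width: 0.0008
```

Run:
```python
from h import *
where(); print(tgt(96.8,.149,r=.022))
```

```text
r 21.8 az 94.96 z 155.9 yaw 96.73 tilt [0.11 0.   0.  ] F [-0.5 -0.6 -0.1] w 0.0008 22.625
(array([ 0.2, -0.7,  6.9]), array([ 0.11,  0.  , -0.07]))
```

Emit:
{"fn": "move_arm", "kwargs": {
  "series": [
    [0, 0, 0, 3, 0, 0, 0],
    [0, 0, 0, 2, 0, 0, 0],
    [0, 0, 0, 2, 0, 0, 0]
  ]
}}

```text
clock: 23.0
ee_pos: [0.568, 0.0509, 0.1493]
tcp_rot: [2.086, 2.347, 0.003]
force: [-7.3, -1.3, 23.0]
width: 0.0003
```

Run:
```python
from h import *
where()
```

```text
r 21.8 az 93.99 z 149.3 yaw 96.73 tilt [0.16 0.   0.  ] F [-7.3 -1.3 23. ] w 0.0003 23.0
```

Emit:
{"fn": "move_arm", "kwargs": {
  "series": [
    [0, 0, 0, -5, 0, 0, 0],
    [0, 0, 0, -25, 0, 0, 0],
    [30, -8, 0, -35, 0, 0, 0],
    [60, -10, 0, 0, 0, 0, 0],
    [60, 0, 0, 0, 0, 0, 0],
    [60, 0, 0, 0, 0, 0, 0]
  ]
}}

```text
clock: 23.75
ee_pos: [0.5691, 0.0326, 0.2147]
tcp_rot: [2.087, 2.348, 0.001]
force: [0.1, -0.3, -0.5]
width: 0.0384
```

```bash
python3 look.py w12
```

```text
r 3.4 az 95.95 z 214.7 yaw 96.73 tilt [ 0.05 -0.01 -0.  ] F [ 0.1 -0.3 -0.5] w 0.0384 23.75
[282 133]
crop 252 103
```

View pics/w12c.png

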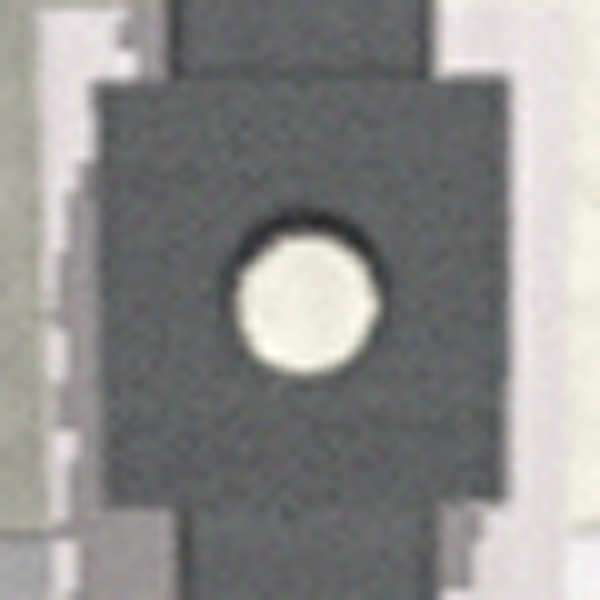

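View pics/w12.png

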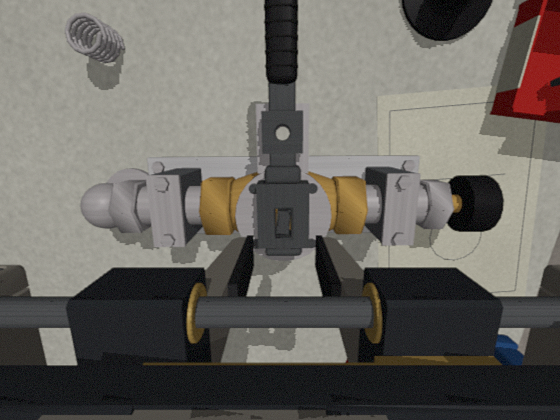

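The holes are concentric and the gripper is clear of everything, so I'm handing the job in.

Run:
```python
from plant import arm
print(arm.close_job())
```

```text
the job is handed in; nothing more can be done
None
```

The lever is on the valve stem and swung across the pipe to off, with its padlock hole over the tab's hole. I handed the job in at about 24 s of the 72 s.

I gripped the lever by the hub, lowered it over the stem until it rested on the flange (26 N upward), and let go. I then pushed the black grip round about 107° with the fingers straddling it loosely. The first stop was about 2.4 mm short at the hole, so I pushed it on once more.

**Last checks:**
- **Seating:** a fingertip press of 23 N on the hub met it at 141 mm, which is the seated height. A look afterwards showed nothing had shifted.
- **Hole alignment:** from above, the tab's hole shows open through the lever's hole. My calibrated estimate put the two axes about 0.6 mm apart across the lever and 1.3 mm along it. Some of that 1.3 mm may be camera error, because the tab's own hole also looked shifted that way. An 8 mm shackle has 4 mm to spare.
- **Other things on the bench:** they looked unmoved in the top view, apart from parts hidden by the arm. The gripper was clear of everything.

I did not measure the final stem angle separately. It may lag the lever by up to the 4° of play.

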